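Shut the sprung hasp of a tool chest and lock it with its turn key

TASK

Shut and lock the tool chest: swing its steel hasp over, without slamming it, so that the slot goes down over the turn key, press the hasp home against its sprung rubber buffer, and turn the key fully crosswise so that it holds the hasp down by itself. If the key stands crooked to the slot, the hasp will not go over it until the key is turned in line. Leave the wrench, hammer and jar where they are.

Things in the scene. Friction and masses are not known exactly. Their poses are not given: they have to be found in the camera images.
- chest: Low wooden tool chest, fixed, 304 (x) by 380 (y) by 100 mm high; origin at the centre of its underside, z up. Its yaw varies. On top lies the hasp's hinge (towards +y), and a 3 mm catch plate with the key and the buffer (towards -y).
- hinge (a point): Point on the hasp's hinge axis, midway along it: chest frame (0, +90, 116) mm, i.e. 16 mm above the chest top. The axis runs along chest x; this frame is parallel to the chest's.
- hasp (a joint): Hasp angle q (rad): 0 = pressed home, level, pointing from the hinge to chest -y; 1.57 = upright; 1.95 to 2.3 at the start, leaning back to +y. It points along -cos(q) in chest y and +sin(q) in z. The hinge is stiff (0.28 N m): the hasp stays where left. Laid on the free buffer it reads 0.17, held under the crosswise key 0.03, resting on a crooked key about 0.43.
- lip (a point): Centre of the round bar (14 mm diameter, 70 mm long, along chest x) that ends the hasp, 168 mm from the hinge axis: pinch or push here. The hasp is a steel plate, 0.2 kg, 6 mm thick, 70 mm wide, mid-plane through the hinge axis; its slot, 26 mm wide, runs from 58 to 140 mm from that axis. Frame turns with the hasp: y from lip to hinge, z out of the face that is on top when shut.
- key_bar (a point): Middle of the key's bar: flat steel bar 60 mm long (its y), 12 mm thick (its x), 32 mm high, on a 12 mm round post; chest frame (0, -6, 138) mm, 38 mm above the chest top, 96 mm from the hinge line. The bar's underside is 22 mm above the chest top; the top face of a hasp pressed home is at 19 mm.
- key (a joint): Key angle (rad), counter-clockwise positive from above: 0 = bar in line with the slot (along chest y), the hasp passes over it (within 0.2 either way); +1.57 or -1.57 = crosswise, both lock, also its limits. Stays where left (0.05 N m). With the hasp over it, it turns only while the hasp is held pressed home, else the slot's sides block it: press with the fingertips that straddle the bar.
- buffer (a joint): Sprung rubber button, 18 mm diameter, under the hasp's end, 152 mm from the hinge line, top 38 mm above the chest top when free; value = metres pressed down, 0.025 with the hasp home. 4 N to start, 6.5 N when down; it lifts a hasp that is not held. Pressing the hasp home at the key takes about 11 N, then it meets a hard stop.
- wrench: Loose wrench, 170 mm long, lying on the chest top along its +x edge. Leave alone. Origin: under its middle, x along it.
- hammer: Loose hammer, 260 mm long, on the table to the robot's right. Leave alone. Origin: under its middle, x along the handle.
- jar: Loose glass jar, 72 mm diameter, 90 mm high, on the table to the robot's left. Leave alone. Origin: centre of its underside.

How it is judged:
On the way:
1. the hasp lies over the key, on the buffer or lower (hasp angle under 0.22) (value of joint hasp below 0.22 rad), for 0.2 s.
At the end, for the whole second after the job is handed in: The hasp is held down by the key (hasp angle under 0.06 rad, at rest) and the key stands crosswise (more than 1.2 rad from the slot's line, either way) (value of joint hasp below 0.06 rad and (value of joint key above 1.2 rad or value of joint key below -1.2 rad) and velocity of joint hasp between -0.1 and 0.1 rad/s); the robot touches nothing.
It fails at once if the wrench was moved more than 40 mm (distance of wrench from where it was at the start of the episode above 0.04 m).
It fails at once if the hammer was moved more than 40 mm (distance of hammer from where it was at the start of the episode above 0.04 m).
It fails at once if the jar was moved more than 40 mm (distance of jar from where it was at the start of the episode above 0.04 m).
It fails at once if the hasp was slammed or knocked shut (it swung shut faster than 3 rad/s, 0.5 m/s at its lip) (velocity of joint hasp below -3 rad/s).
It also fails if it takes over 72 s, if anything falls off the work surface, if the arm or the gripper's body presses on something with over 40 N, if the wrist force passes 120 N, or if a joint passes its speed limit or range.

ROBOT

A 6-joint arm with a two-finger parallel gripper is mounted at the origin on the work surface. World frame = base frame: x ahead of the robot, y to its left, z up, the work surface at z = 0. Lengths are in m, angles in rad, forces in N, time in s.
With the tool pointing down it reaches from about 0.35 to 0.925 m from the base axis. Payload 6.4 kg.
Tool frame: the origin (TCP) lies at the very end of the fingers, on their centre line; the grasp point (between the pads) lies 19 mm behind it; z points along the fingers, y is the direction in which the jaws open and shut (so a half turn about z gives the same grasp; the last joint's range is limited). The gripper opens to 94 mm and grips with 3 to 60 N. Pads are 16 mm wide; open, the fingers measure 119 mm over their backs; the gripper's body (75 mm by 177 mm) begins 78 mm behind the grasp point.
Start: joints at [1.112, 0.245, 1.558, -0, 1.339, -0.174], TCP at [0.183, 0.624, 0.205] pointing down, gripper open.
Joint ranges: [-3.13, 3.13], [-1.02, 2.26], [0.13, 2.54], [-0.95, 4.09], [0.21, 2.88], [-2.74, 2.74]. Speed limits (rad/s): [2.57, 2.57, 3.14, 3.14, 3.14, 3.14].

INTERFACE

Orientations are given as a unit quaternion [x, y, z, w].
In Python, from workcell import get_obs, optics, ctrl gives the robot as it stands.
- The arm moves only by the tool move_arm, never from a script. Its arguments are lists of equal length, an entry for each row: "dp": the shift along the tool's x, y, z in m, a list of three; "twist": the turn about the tool's z in degrees. A call has 1 to 12 rows; each row shifts and turns the commanded pose from where the row before left it, along the tool's axes as they then stand; what a row does not reach is not made up. A row lasts 1/8 s, in which the tool goes at most 62.5 mm and 10.7 degrees, less where a joint would pass 70% of its speed; a pose out of reach is approached as far as the arm can. A call is refused whole if a number of a shift passes 0.0625 or a number of a turn 10.7, either way. A call with a gripper value outside its range is refused whole. "gripper" is the opening, from -1 (shut) to 1 (fully open), so that 0 is half open, set as the call begins (left out, the last holds). The fingers move at their own pace and stop on an object; the grip force is fixed at half the most. Time passes only in rows, so rows that do not move let the fingers close. It gives the time, the measured TCP pose, the force and the opening at its end, in the units of the state.
- get_obs(): the state, without advancing time (a new reading comes with each control period).
- optics.read_camera(name): name is "scene" or "side" or "wrist"; returns a dict with "image" (480x640x3 uint8, red, green, blue), "fovy" (degrees; the focal length in pixels is half the picture's height over the tangent of half this angle, whatever the lens; pixels are square), "cx", "cy" (the principal point, pixels), "k1" (the pictures are not rectified: a ray, as slopes to the right and down, at radius r is drawn at 1 + k1 r^2 times it, then the intrinsics apply), "R" (3x3) and "t" (3): a world point X has camera coordinates R X + t. Camera axes: x right, y down, z forward; pixel columns grow to the right and rows downward; lengths in m; the calibration is good to about 2 mm. A picture is of the moment at which its call begins. There is no depth.
- ctrl.finish_job(): hands the job in, once; it reports no verdict.
The state is a dict: "time": time; "joint_positions": joint angles; "qvel": joint speeds; "tau": joint torques, N m; "tool_pos": TCP position; "eef_rot": TCP orientation; "force": force on the tool from outside, world axes, zero at the start; "ft_torque": the same for the moment, N m; "grip_width": finger opening in m.
Only numpy, scipy, OpenCV 4.12 (cv2) and the standard library are available. Lean on these libraries where they do the work, as an engineer would, in place of code of your own. Each camera call takes 0.05 s, during which the arm holds its last target. There are 200 camera calls.

## Working session

There is one attempt and no reset: what is moved stays moved. The work goes in short steps, Python scripts to look and compute and a tool call to move; the robot and the scene stay as the last step left them, time stands still between calls to the robot, and variables do not carry over. Pictures are saved under pics/ and viewed, about 8 in all and at most 12, crops included, and the job is handed in when it is done.

Besides the shell and the picture viewer there is one more tool, called after "Emit:" in YAML: its name, and indented under it one key for each argument. move_arm: Moves the arm, as the interface text tells. Its arguments: {"type":"object","properties":{"dp":{"type":"array","items":{"type":"array","items":{"type":"number"}}},"twist":{"type":"array","items":{"type":"number"}},"gripper":{"type":"number"}},"required":["dp","twist"]}

```bash
ls; mkdir -p pics
cat > h.py <<'E'
import numpy as np, cv2
from workcell import get_obs, optics, ctrl
def K(c):
    f=240/np.tan(np.radians(c['fovy'])/2); return f
def ray(c,u,v):
    f=K(c); d=np.array([(u-c['cx'])/f,(v-c['cy'])/f]); s=d.copy()
    for _ in range(30): s=d/(1+c['k1']*(s@s))
    R=np.array(c['R']); t=np.array(c['t'])
    w=R.T@np.array([s[0],s[1],1]); return -R.T@t, w/np.linalg.norm(w)
def onz(c,u,v,z):
    o,w=ray(c,u,v); return o+w*(z-o[2])/w[2]
def proj(c,X):
    p=np.array(c['R'])@np.array(X)+np.array(c['t']); s=p[:2]/p[2]; s=s*(1+c['k1']*(s@s)); f=K(c)
    return s*f+[c['cx'],c['cy']]
def tri(cs,uvs):
    A=np.zeros((3,3));b=np.zeros(3)
    for c,p in zip(cs,uvs):
        o,w=ray(c,*p);P=np.eye(3)-np.outer(w,w);A+=P;b+=P@o
    X=np.linalg.solve(A,b); return X,[np.linalg.norm(proj(c,X)-p) for c,p in zip(cs,uvs)]
def snap(n,tag):
    c=optics.read_camera(n); cv2.imwrite(f'pics/{tag}.png',c['image'][:,:,::-1]); np.save(f'pics/{tag}.npy',c,allow_pickle=True); return c
def load(tag): return np.load(f'pics/{tag}.npy',allow_pickle=True).item()
E
python3 - <<'E'
from h import *
for n in('scene','side','wrist'):
    c=snap(n,n+'0'); print(n,c['fovy'],c['k1'],-np.array(c['R']).T@c['t'])
print(get_obs())
E
```

```text
pics
scene 49.33120382935266 -0.03401328793801001 [1.05268542 0.9047148  0.87712059]
side 42.20582481406233 -0.04165776034698487 [-0.07949499 -1.01114163  0.92094705]
wrist 70.87211774352829 -0.04150348170662364 [0.11375584 0.64419615 0.38332119]
{'time': 0.15, 'joint_positions': array([ 1.11188495e+00,  2.45673064e-01,  1.55870535e+00,  9.58001095e-06,
        1.33866902e+00, -1.74076902e-01]), 'qvel': array([ 0.00113252, -0.00079978, -0.00115969,  0.0007594 ,  0.00059567,
       -0.00063549]), 'tau': array([ 2.55683572e-04, -4.16267753e+01, -3.14981139e+01,  6.84584957e-02,
        3.15807620e-02, -6.28135308e-05]), 'tool_pos': array([0.18242711, 0.62341347, 0.20460146]), 'eef_rot': array([ 1.41937348e-01,  9.89875376e-01, -6.89812871e-04, -2.30820124e-04]), 'force': array([-0.2804081 , -0.56007343,  0.14812078]), 'ft_torque': array([ 0.01385623,  0.0636639 , -0.020236  ]), 'grip_width': 0.09411720991374571}
```

View pics/scene0.png

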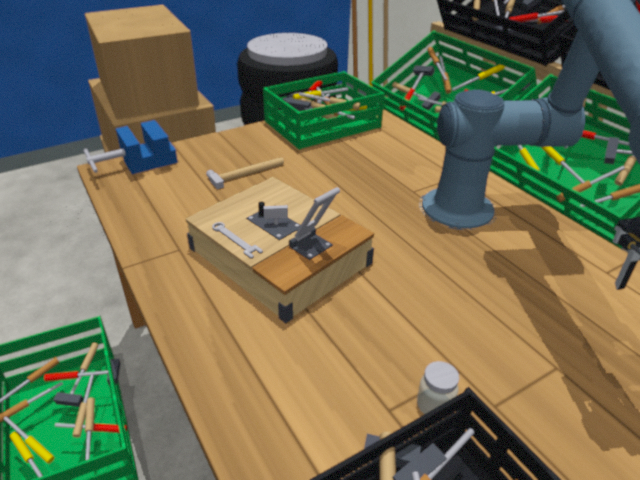

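View pics/side0.png

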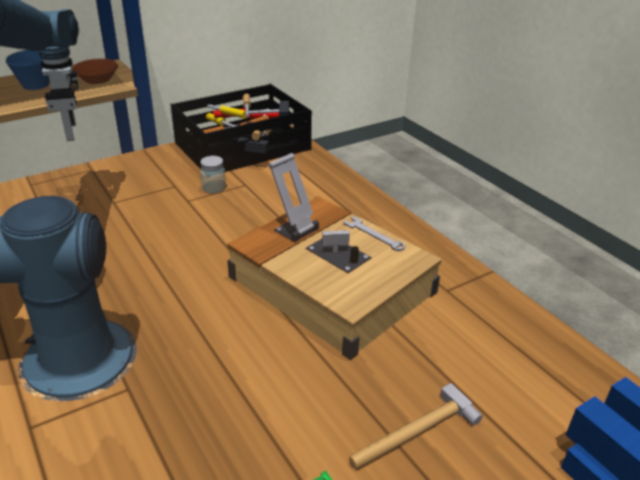

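The scene view shows the chest around (280,240), the hasp leaning back at (315,215), the key bar at (275,213) and the buffer at (262,208). The side view shows the hasp at (293,195), the key at (336,240) and the buffer at (353,254). I'll enlarge both around the chest.

Run:
```python
import cv2,numpy as np
a=cv2.imread('pics/scene0.png')[165:325,180:385]; b=cv2.imread('pics/side0.png')[150:360,220:450]
a=cv2.resize(a,(400*205//205,int(160*400/205)),interpolation=cv2.INTER_CUBIC)
a=cv2.imread('pics/scene0.png')[170:270,230:360]; b=cv2.imread('pics/side0.png')[150:280,260:420]
a=cv2.resize(a,None,fx=4,fy=4,interpolation=cv2.INTER_CUBIC)[:, :]
b=cv2.resize(b,None,fx=4,fy=4,interpolation=cv2.INTER_CUBIC)
b=b[:,:520]
o=np.zeros((600,800,3),np.uint8)
a=cv2.resize(a,(400,308)); b=cv2.resize(b,(400,400))
o[:308,:400]=a; o[:400,400:]=b
cv2.imwrite('pics/crop1.png',o)
```

```text
(no output)
```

View pics/crop1.png

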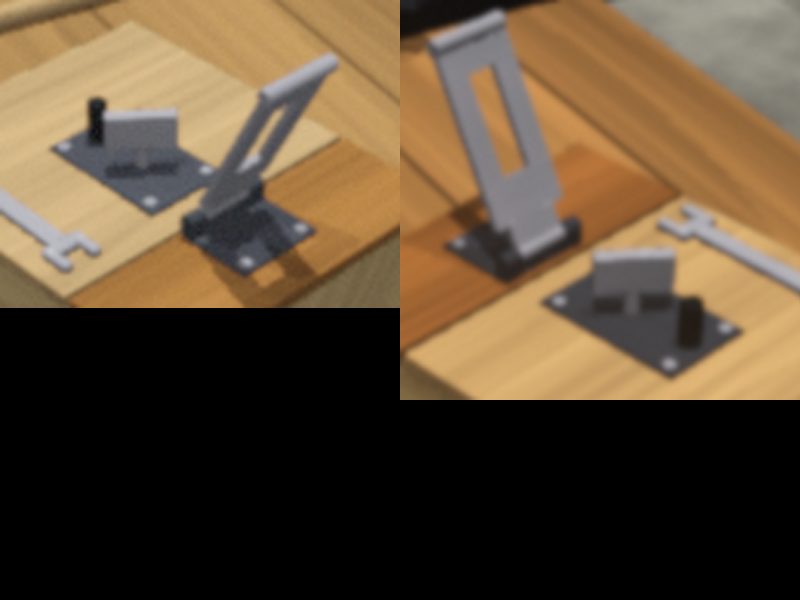

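Run:
```python
from h import *
s=load('scene0');d=load('side0')
S=lambda x,y:(230+.325*x,170+.325*y); D=lambda x,y:(260+.325*(x-400),150+.325*y)
P={}
for n,a,b in [('lip+x',S(263,95),D(503,15)),('lip-x',S(335,62),D(434,47)),('key+x',S(105,114),D(675,252)),('key-x',S(178,111),D(593,254)),('buf',S(97,100),D(690,299)),
 ('hinge+x',S(186,225),D(577,228)),('hinge-x',S(262,188),D(503,270)),]:
    P[n],e=tri([s,d],[a,b]); print(n,P[n].round(4),np.round(e,1))
for n,p in [('w',(189,220)),('x',(273,179)),('y',(373,236)),('z',(287,303))]: print('scene',n,onz(s,*p,.1).round(3))
for n,p in [('w',(229,246)),('y',(350,336)),('z',(440,262))]: print('side',n,onz(d,*p,.1).round(3))
for n,p in [('plate a',S(52,148)),('b',S(152,214)),('plateh c',S(247,275)),('d',S(314,231)),('seamL',S(70,297)),('seamR',S(341,139))]: print(n,onz(s,*p,.103).round(4))
for n,p in [('plate',D(541,301)),('plate',D(671,377)),('plate',D(743,330)),('seam',D(408,352)),('seam',D(681,193))]: print(n,onz(d,*p,.103).round(4))
```

```text
lip+x [0.5676 0.1061 0.2655] [0.8 0.7]
lip-x [0.4999 0.0918 0.2633] [1.2 1.2]
key+x [ 0.6007 -0.0841  0.1504] [0.5 0.6]
key-x [ 0.5479 -0.0572  0.1511] [0.4 0.5]
buf [ 0.5885 -0.1234  0.1374] [0.2 0.2]
hinge+x [0.59   0.0309 0.1097] [0.6 0.6]
hinge-x [0.513  0.0149 0.1066] [1.1 1.2]
scene w [ 0.762 -0.195  0.1  ]
scene x [ 0.482 -0.269  0.1  ]
scene y [0.393 0.098 0.1  ]
scene z [0.688 0.197 0.1  ]
side w [0.376 0.067 0.1  ]
side y [ 0.447 -0.317  0.1  ]
side z [ 0.753 -0.225  0.1  ]
plate a [ 0.6314 -0.1241  0.103 ]
b [ 0.6013 -0.0018  0.103 ]
plateh c [0.5746 0.101  0.103 ]
d [0.502  0.0809 0.103 ]
seamL [0.701  0.0573 0.103 ]
seamR [ 0.4147 -0.0141  0.103 ]
plate [ 0.5217 -0.031   0.103 ]
plate [ 0.5528 -0.1555  0.103 ]
plate [ 0.6292 -0.136   0.103 ]
seam [ 0.4081 -0.0367  0.103 ]
seam [0.6962 0.0402 0.103 ]
```

Emit:
move_arm:
  dp:
    - [0,0,-0.055]
    - [0,0,-0.055]
    - [0,0,-0.05]
    - [-0.041,-0.04,0]
    - [-0.041,-0.04,0]
    - [-0.041,-0.04,0]
    - [-0.041,-0.04,0]
    - [-0.041,-0.04,0]
    - [-0.041,-0.04,0]
    - [-0.041,-0.04,0]
    - [-0.041,-0.04,0]
    - [-0.041,-0.04,0]
  twist: [0,0,0,0,0,0,0,0,0,0,0,0]
  gripper: 0

```text
time: 1.65
tool_pos: [0.4361, 0.1729, 0.3653]
eef_rot: [0.142, 0.99, 0.0, 0.0]
force: [0.8, 0.3, 0.6]
grip_width: 0.047
```

Emit:
move_arm:
  dp:
    - [-0.041,-0.04,0]
    - [-0.041,-0.04,0]
    - [-0.041,-0.04,0]
    - [-0.041,-0.04,0]
    - [-0.038,-0.036,0]
    - [0,0,0]
    - [0,0,0]
  twist: [0,0,0,0,0,10.7,0]

```text
time: 2.52
tool_pos: [0.5744, -0.0707, 0.3648]
eef_rot: [0.233, 0.972, 0.0, -0.001]
force: [0.7, -0.1, 0.2]
grip_width: 0.047
```

```bash
cat >> h.py <<'E'
yaw=np.radians(14.0); ORG=np.array([.5733,-.0643])
UX=np.array([np.cos(yaw),np.sin(yaw)]); UY=np.array([-np.sin(yaw),np.cos(yaw)])
def go(cx,cy,z):
    "shift in tool axes to a chest-xy point (m) and world z"
    from scipy.spatial.transform import Rotation as Ro
    o=get_obs(); R=Ro.from_quat(o['eef_rot']).as_matrix(); p=np.array(o['tool_pos'])
    T=np.r_[ORG+cx*UX+cy*UY,z]
    l=R.T[:2]
    rel=p[:2]-ORG
    print('t',o['time'],'chest',np.round([rel@UX,rel@UY],4),'z',p[2].round(4),'tool y deg',np.degrees(np.arctan2(R[1,1],R[0,1])).round(1),'tilt',R[2].round(3),'j6',o['joint_positions'][5].round(2),'dp',(R.T@(T-p)).round(4),'F',np.round(o['force'],1),'w',round(o['grip_width'],4))
E
python3 - <<'E'
from h import *
go(0,-.006,.128); c=snap('wrist','wrist1')
E
```

```text
t 2.525 chest [-0.0005 -0.0064] z 0.3648 tool y deg 63.1 tilt [ 0.001 -0.    -1.   ] j6 -1.42 dp [-0.0004  0.0007  0.2368] F [ 0.7 -0.1  0.2] w 0.047
```

View pics/wrist1.png

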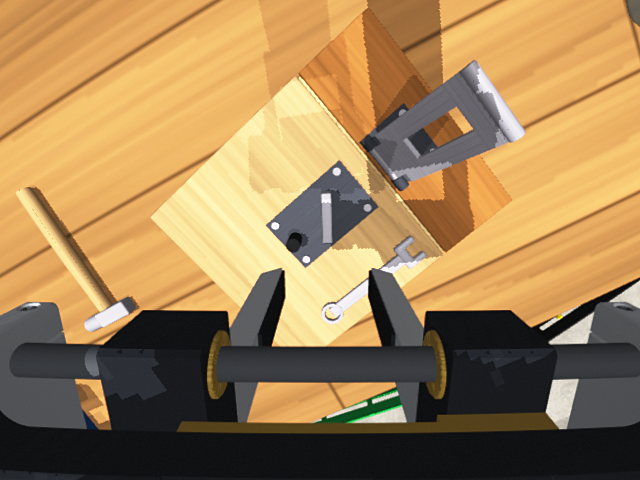

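The bar runs from (326,193) to (327,243), vertical in the picture, so it is square to the jaws. I'll check its centre with a ray cast.

Run:
```python
from h import *
c=load('wrist1')
for p in [(326,193),(327,243),(333,194)]:
    X=onz(c,*p,.154)[:2]; print(X.round(4),(X-ORG)@UX,(X-ORG)@UY)
for p in [(339,160),(379,207),(306,268),(265,225)]:
    X=onz(c,*p,.103)[:2]; print('plate',X.round(4),(X-ORG)@UX,(X-ORG)@UY)
im=c['image'][185:250,305:350].astype(int); g=im.sum(2)//3
for r in range(0,65,6): print(185+r,g[r,::2])
```

```text
[ 0.5487 -0.0578] -0.022240191537448342 0.01228461562289108
[ 0.6024 -0.0837] 0.023556490211229422 -0.025849156102519866
[ 0.5534 -0.0511] -0.016082915552391087 0.017631551738251105
plate [ 0.5238 -0.0265] -0.03892352995836246 0.048613934273858024
plate [ 0.6017 -0.0064] 0.04156145292580684 0.04929939159958792
plate [ 0.6331 -0.1316] 0.04173362754599961 -0.07974081236934959
plate [ 0.5548 -0.1523] -0.03923986691310659 -0.0808593887590973
185 [214 217 208  89  88  88  88  92  89  91  92  91  92  93  90  94  91  95
  92  90  92  96  96]
191 [ 97 105 103 108 108 105 108 107  88  83  82  78  79  63  64  71  45  92
  95  93  91  94  92]
197 [109 106 107 106 106 108 106 105 180 238 235 233 235  79  65  67  64  80
 114 108 112 111 109]
203 [105 108 106 108 105 108 107 109 120 177 193 178 189 110  62  65  64  67
  66  67  69  68  67]
209 [106 108 106 109 109 104 107 107 106 183 181 183 182 119  63  65  66  65
  67  66  68  69  68]
215 [108 106 105 106 108 106 106 106 107 180 180 183 182 130  61  66  67  67
  69  65  64  63  65]
221 [106 104 105 104 105 106 106 104 101 175 178 182 182 136  62  65  64  65
  62  67  64  67  66]
227 [105 104 103 106 104 105 109 105 106 167 179 181 179 134  57  63  65  65
  63  64  65  67  67]
233 [104 104 109 104 106 108 110 107 100 163 178 179 180 139  60  63  62  64
  67  63  61 137 165]
239 [ 61  75 112 107 107 105 103 102 100 164 176 177 177 148  60  63  60  98
 159 154 156 159 161]
245 [ 79 107 103 103 101 105 104 106 105 105 105 106 105  70 137 152 148 147
 147 155 160 154 156]
```

Emit:
move_arm:
  dp:
    - [0,0,0.05]
    - [0,0,0.05]
    - [0,0,0.05]
    - [0,0,0.03]
    - [0,0,0.02]
    - [0,0,0.02]
    - [0,0,0.015]
    - [0,0,0]
  twist: [0,0,0,0,0,0,0,0]

```text
time: 3.58
tool_pos: [0.5739, -0.07, 0.1295]
eef_rot: [0.233, 0.972, 0.0, -0.001]
force: [-0.6, 0.9, -0.1]
grip_width: 0.0471
```

Emit:
move_arm:
  dp:
    - [0,0,0]
    - [0,0,0]
    - [0,0,0]
    - [0,0,0]
    - [0,0,0]
    - [0,0,0]
  twist: [0,0,0,0,0,0]
  gripper: -1

```text
time: 4.32
tool_pos: [0.5744, -0.0706, 0.1308]
eef_rot: [0.234, 0.972, -0.0, 0.0]
force: [-2.0, -1.7, 3.6]
grip_width: 0.012
```

Emit:
move_arm:
  dp:
    - [0,0,0]
    - [0,0,0]
    - [0,0,0]
    - [0,0,0]
    - [0,0,0]
    - [0,0,0]
    - [0,0,0]
    - [0,0,0]
  twist: [7,7,7,7,7,7,7,0]

```text
time: 5.32
tool_pos: [0.5756, -0.0696, 0.1309]
eef_rot: [0.615, 0.788, 0.001, 0.001]
force: [5.6, 2.6, -0.2]
grip_width: 0.0119
```

Run:
```python
from h import *
go(0,-.006,.2)
```

```text
t 5.325 chest [ 0.001  -0.0057] z 0.1309 tool y deg 14.0 tilt [ 0.     0.004 -1.   ] j6 -0.56 dp [-0.0003 -0.0007 -0.0691] F [ 5.6  2.6 -0.2] w 0.0119
```

Emit:
move_arm:
  dp:
    - [0,0,0]
    - [0,0,0]
    - [0,0,0]
    - [0,0,0]
    - [0,0,-0.04]
    - [0,0,-0.05]
    - [0,0,-0.05]
    - [0,0,-0.05]
    - [0,0,-0.02]
    - [0,0,0]
  twist: [0,0,0,0,0,0,0,0,0,0]
  gripper: 0

```text
time: 6.58
tool_pos: [0.5747, -0.0703, 0.341]
eef_rot: [0.616, 0.788, 0.0, 0.001]
force: [-0.1, 0.0, 0.5]
grip_width: 0.0473
```

Emit:
move_arm:
  dp:
    - [0.05,0,0]
    - [0.05,0,0]
    - [0.05,0,0]
    - [0.05,0,0]
    - [0.016,0,0]
    - [0,0,0]
  twist: [0,0,0,0,0,0]
  gripper: -1

```text
time: 7.32
tool_pos: [0.5216, 0.1396, 0.3385]
eef_rot: [0.615, 0.788, -0.001, -0.001]
force: [0.3, -0.3, 0.2]
grip_width: 0.0002
```

Run:
```python
from h import *
go(0,.210,.255); c=snap('side','side2'); d=snap('wrist','wrist2')
o=np.zeros((600,800,3),np.uint8)
a=cv2.resize(c['image'][100:300,220:420],(400,400),interpolation=cv2.INTER_CUBIC); b=cv2.resize(d['image'],(400,300))
o[:400,:400]=a;o[:300,400:]=b; cv2.imwrite('pics/c2.png',o[:400,:,::-1])
```

```text
t 7.325 chest [-0.0008  0.2104] z 0.3385 tool y deg 14.1 tilt [ 0.    -0.003 -1.   ] j6 -0.19 dp [-0.0004  0.0011  0.0835] F [ 0.3 -0.3  0.2] w 0.0002
```

View pics/c2.png

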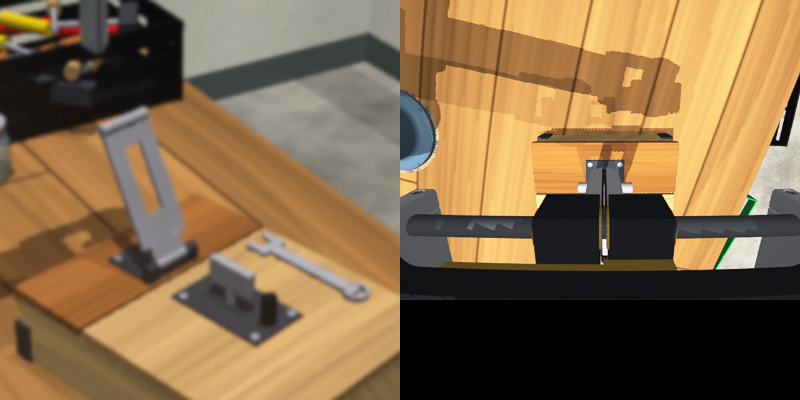

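Emit:
move_arm:
  dp:
    - [0,0,0.04]
    - [0,0,0.042]
    - [0,0,0]
    - [-0.012,0,0]
    - [-0.012,0,0]
    - [-0.012,0,-0.003]
    - [-0.012,0,-0.005]
    - [-0.012,0,-0.004]
    - [-0.012,0,-0.003]
    - [-0.012,0,-0.002]
    - [-0.012,0,-0.001]
  twist: [0,0,0,0,0,0,0,0,0,0,0]

```text
time: 8.8
tool_pos: [0.5454, 0.0453, 0.2763]
eef_rot: [0.616, 0.788, -0.0, -0.0]
force: [-0.0, 1.6, 1.1]
grip_width: 0.0003
```

Emit:
move_arm:
  dp:
    - [-0.012,0,0]
    - [-0.012,0,0]
    - [-0.012,0,0.001]
    - [-0.012,0,0.003]
    - [-0.012,0,0.004]
    - [-0.012,0,0.005]
    - [0,0,0]
  twist: [0,0,0,0,0,0,0]

```text
time: 9.68
tool_pos: [0.5626, -0.0246, 0.2625]
eef_rot: [0.616, 0.788, -0.001, -0.0]
force: [-0.4, 0.1, 0.6]
grip_width: 0.0005
```

Run:
```python
from h import *
go(0,.045,.262); c=snap('side','side3'); d=snap('scene','scene3')
o=np.zeros((400,800,3),np.uint8)
a=cv2.resize(c['image'][100:300,220:420],(400,400),interpolation=cv2.INTER_CUBIC); b=cv2.resize(d['image'][110:270,220:380],(400,400),interpolation=cv2.INTER_CUBIC)
o[:400,:400]=a;o[:,400:]=b; cv2.imwrite('pics/c3.png',o[:400,:,::-1])
```

```text
t 9.675 chest [-0.0008  0.0411] z 0.2625 tool y deg 13.9 tilt [ 0.    -0.001 -1.   ] j6 -0.49 dp [0.0039 0.0008 0.0005] F [-0.4  0.1  0.6] w 0.0005
```

View pics/c3.png

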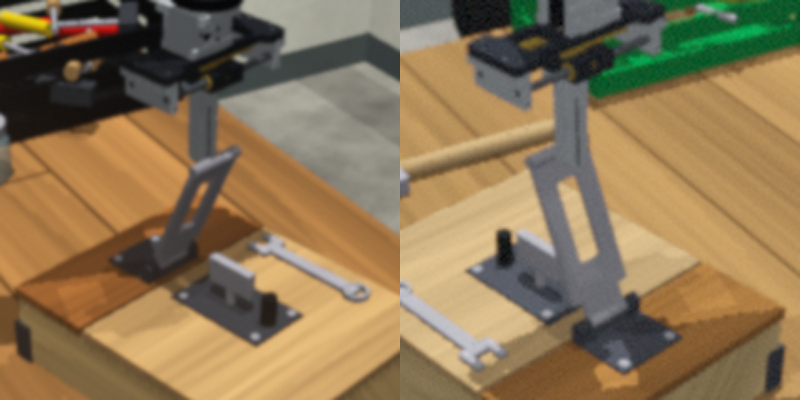

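Run:
```python
from h import *
X,e=tri([load('scene3'),load('side3')],[(271,173.5),(338.5,176)])
r=X[:2]-ORG; y=r@UY; print(X,e,r@UX,y,'q',np.arctan2(X[2]-.116,.09-y),np.hypot(X[2]-.116,.09-y))
```

```text
[ 0.59896211 -0.03702064  0.26971192] [np.float64(0.0148941204769187), np.float64(0.015766622868437195)] 0.03149930723609386 0.02026082287269787 q 1.144869304913464 0.16879249350047212
```

Emit:
move_arm:
  dp:
    - [0,0,-0.02]
    - [0,0,-0.018]
    - [-0.023,0,0]
    - [0,0,0]
    - [0,0,0.023]
    - [-0.013,0,0.009]
    - [-0.0135,0,0.009]
    - [-0.013,0,0.0105]
    - [-0.012,0,0.012]
    - [-0.011,0,0.013]
    - [-0.0095,0,0.014]
    - [0,0,0]
  twist: [0,0,0,0,0,0,0,0,0,0,0,0]

```text
time: 11.28
tool_pos: [0.5844, -0.1157, 0.2085]
eef_rot: [0.616, 0.788, -0.0, -0.002]
force: [-0.6, 1.0, 0.4]
grip_width: 0.0005
```

Run:
```python
from h import *
go(0,-.0532,.211)
```

```text
t 11.275 chest [-0.0016 -0.0526] z 0.2085 tool y deg 13.9 tilt [ 0.003 -0.004 -1.   ] j6 -0.63 dp [-0.0006  0.0016 -0.0025] F [-0.6  1.   0.4] w 0.0005
```

Emit:
move_arm:
  dp:
    - [-0.008,0,0.013]
    - [-0.0065,0,0.0155]
    - [-0.005,0,0.016]
    - [-0.003,0,0.012]
    - [-0.0013,0,0.008]
    - [0,0,0]
    - [0,0,0]
  twist: [0,0,0,0,0,0,0]

```text
time: 12.15
tool_pos: [0.5914, -0.1387, 0.1465]
eef_rot: [0.616, 0.788, 0.0, -0.0]
force: [-1.3, -0.6, 0.9]
grip_width: 0.0002
```

Run:
```python
from h import *
go(0,-.0768,.143); c=snap('side','side4'); d=snap('scene','scene4')
o=np.zeros((400,800,3),np.uint8)
a=cv2.resize(c['image'][160:300,270:410],(400,400),interpolation=cv2.INTER_CUBIC); b=cv2.resize(d['image'][130:270,220:360],(400,400),interpolation=cv2.INTER_CUBIC)
o[:400,:400]=a;o[:,400:]=b; cv2.imwrite('pics/c4.png',o[:400,:,::-1])
```

```text
t 12.15 chest [-0.0004 -0.0766] z 0.1465 tool y deg 14.0 tilt [ 0. -0. -1.] j6 -0.66 dp [-0.0002  0.0004  0.0035] F [-1.3 -0.6  0.9] w 0.0002
```

View pics/c4.png

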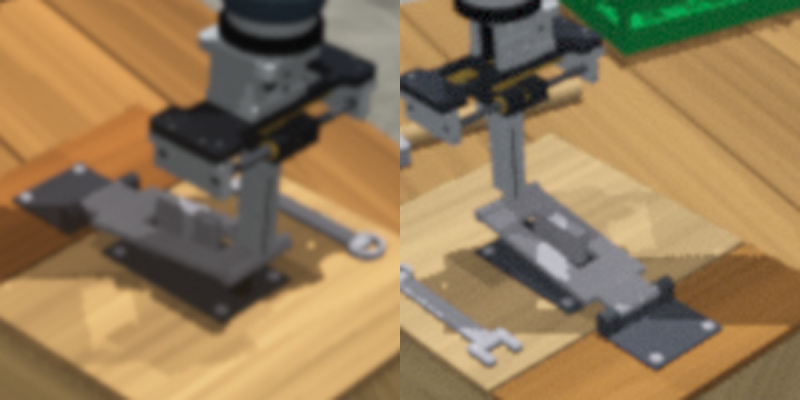

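Emit:
move_arm:
  dp:
    - [0,0,-0.02]
    - [0,0,-0.035]
    - [0.035,0.001,0]
    - [0.0356,0,0]
    - [0,0,0]
    - [0,0,0]
    - [0,0,0]
  twist: [0,0,0,0,0,0,0]
  gripper: -0.5

```text
time: 13.12
tool_pos: [0.5758, -0.0711, 0.2019]
eef_rot: [0.616, 0.788, 0.0, 0.0]
force: [-0.4, 0.1, 0.5]
grip_width: 0.0235
```

Run:
```python
from h import *
go(.001,-.006,.14); c=snap('side','side5'); d=snap('wrist','wrist5')
o=np.zeros((400,800,3),np.uint8)
a=cv2.resize(c['image'][160:300,270:410],(400,400),interpolation=cv2.INTER_CUBIC); b=cv2.resize(d['image'][160:400,200:440],(400,400),interpolation=cv2.INTER_CUBIC)
o[:400,:400]=a;o[:,400:]=b; cv2.imwrite('pics/c5.png',o[:400,:,::-1])
```

```text
t 13.125 chest [ 0.0008 -0.0072] z 0.2019 tool y deg 13.9 tilt [-0.  0. -1.] j6 -0.56 dp [0.0013 0.0002 0.0619] F [-0.4  0.1  0.5] w 0.0235
```

View pics/c5.png

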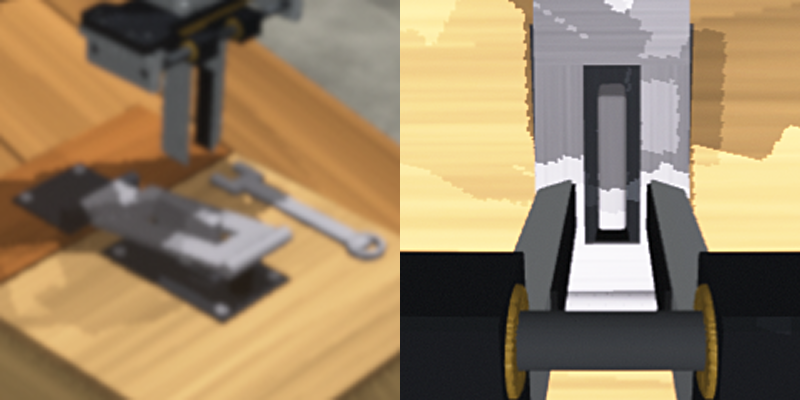

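The hasp lies over the key: in the wrist crop the bar stands centred in the slot at (612,155), and the fingers straddle it. Now I'll go down and press.

Emit:
move_arm:
  dp:
    - [0.001,0,0.03]
    - [0,0,0.025]
    - [0,0,0.008]
    - [0,0,0.006]
    - [0,0,0.006]
    - [0,0,0.005]
    - [0,0,0.003]
    - [0,0,0]
  twist: [0,0,0,0,0,0,0,0]

```text
time: 14.22
tool_pos: [0.5759, -0.0706, 0.1209]
eef_rot: [0.616, 0.788, -0.001, 0.001]
force: [-4.5, -1.4, 7.4]
grip_width: 0.0235
```

Emit:
move_arm:
  dp:
    - [0,0,0.003]
    - [0,0,0.002]
    - [0,0,0]
  twist: [0,0,0]

```text
time: 14.6
tool_pos: [0.5762, -0.0708, 0.1188]
eef_rot: [0.616, 0.788, -0.001, 0.001]
force: [-12.6, -0.6, 21.5]
grip_width: 0.0237
```

Emit:
move_arm:
  dp:
    - [0,0,0]
    - [0,0,0]
    - [0,0,0]
    - [0,0,0]
  twist: [0,0,0,0]
  gripper: -1

```text
time: 15.1
tool_pos: [0.5762, -0.0708, 0.1179]
eef_rot: [0.616, 0.788, -0.001, 0.001]
force: [-9.9, -1.7, 15.6]
grip_width: 0.0121
```

Emit:
move_arm:
  dp:
    - [0,0,0]
    - [0,0,0]
    - [0,0,0]
    - [0,0,0]
    - [0,0,0]
    - [0,0,0]
  twist: [7,7,7,7,7,0]

```text
time: 15.85
tool_pos: [0.5765, -0.0708, 0.1179]
eef_rot: [0.824, 0.566, -0.0, 0.002]
force: [-7.5, -1.8, 15.0]
grip_width: 0.0122
```

Run:
```python
from h import *
go(.001,-.006,.12); print(get_obs()['ft_torque'])
```

```text
t 15.85 chest [ 0.0015 -0.0071] z 0.1179 tool y deg -21.0 tilt [-0.002  0.003 -1.   ] j6 0.05 dp [ 0.0006 -0.0011 -0.0021] F [-7.5 -1.8 15. ] w 0.0122
[-0.35027095  1.75986927  0.0231139 ]
```

Emit:
move_arm:
  dp:
    - [0,0,0]
    - [0,0,0]
    - [0,0,-0.001]
    - [0,0,-0.001]
    - [0,0,-0.001]
    - [0,0,0]
    - [0,0,0]
    - [0,0,0]
    - [0,0,0]
  twist: [7,7,7,7,7,7,7,3,0]

```text
time: 16.98
tool_pos: [0.5769, -0.0713, 0.118]
eef_rot: [0.989, 0.147, 0.002, 0.002]
force: [3.3, -6.1, -1.8]
grip_width: 0.0117
```

Run:
```python
from h import *
go(.001,-.006,.12); print(get_obs()['ft_torque'])
```

```text
t 16.975 chest [ 0.0018 -0.0076] z 0.118 tool y deg -73.1 tilt [ 0.003  0.005 -1.   ] j6 0.96 dp [-0.0007 -0.0017 -0.002 ] F [ 3.3 -6.1 -1.8] w 0.0117
[-0.86298298 -0.01609693 -0.0501351 ]
```

Emit:
move_arm:
  dp:
    - [0,0,0]
    - [0,0,0]
    - [0,0,0]
    - [0,0,-0.01]
    - [0,0,-0.02]
    - [0,0,-0.03]
    - [0,0,-0.05]
    - [0,0,-0.05]
    - [0,0,-0.04]
    - [0,0,0]
  twist: [0,0,0,0,0,0,0,0,0,0]
  gripper: -0.5

```text
time: 18.23
tool_pos: [0.577, -0.0697, 0.3226]
eef_rot: [0.989, 0.148, 0.005, 0.002]
force: [0.3, 0.4, -0.4]
grip_width: 0.0233
```

Run:
```python
from h import *
go(.001,-.006,.12); c=snap('side','side6'); d=snap('wrist','wrist6')
o=np.zeros((400,800,3),np.uint8)
a=cv2.resize(c['image'][160:300,270:410],(400,400),interpolation=cv2.INTER_CUBIC); b=cv2.resize(d['image'][100:340,200:440],(400,400),interpolation=cv2.INTER_CUBIC)
o[:400,:400]=a;o[:,400:]=b; cv2.imwrite('pics/c6.png',o[:400,:,::-1])
```

```text
t 18.225 chest [ 0.0023 -0.0061] z 0.3226 tool y deg -73.0 tilt [ 0.008  0.006 -1.   ] j6 0.96 dp [-0.003  -0.0014  0.2026] F [ 0.3  0.4 -0.4] w 0.0233
```

View pics/c6.png

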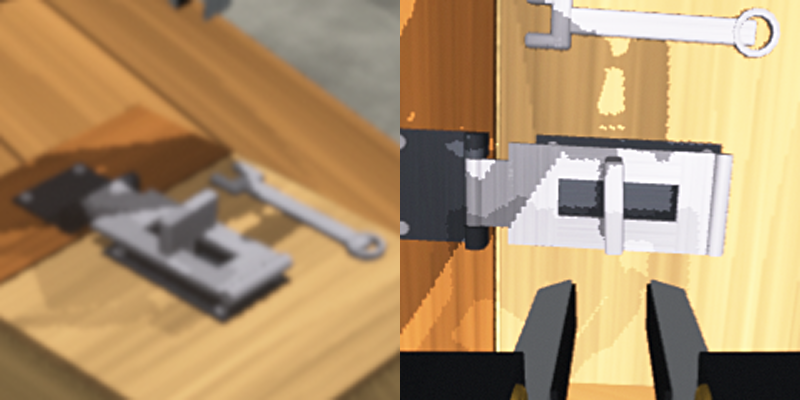

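The key stands crosswise at (614,205), over both rails of the hasp. The hasp lies flat on the plate, the fingers are clear and the wrench is in place.

```bash
python3 -c "
from h import *
print(ctrl.finish_job())"
```

```text
the job is handed in; nothing more can be done
None
```

The tool chest is shut and locked, and the job is handed in. I released the gripper and lifted it clear first; no verdict was reported.

- **Key:** it started about 49° off the slot's line. I gripped it and turned it in line.
- **Hasp:** I pushed it over at its lip and laid it on the buffer, keeping the commanded swing at about 0.8 rad/s (limit 3).
- **Lock:** with the fingertips straddling the bar I pressed the hasp home. The force on the tool peaked at about 22 N upward, with 13 N sideways. I then gripped the bar and turned it crosswise.

**Last checks:**
- The gripper had turned to 87° from the slot's line while holding the bar.
- The final pictures show the bar across both sides of the slot and the hasp lying flat.
- The tool was at z = 0.32 m with almost no force on it, and about 18 of the 72 s were used.
- The wrench looked unmoved. I did not look at the hammer or jar again at the end, but the arm's path stayed clear of both.
- I judged the hasp and key angles from the pictures and the tool pose, since neither joint can be read directly.

No check failed or disagreed.

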